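# Sweep returned cartons off the shelf into the returns bin

## Task

Three small white cartons lying on the low shelf are returns: with the fingertips, sweep all of them along the shelf and off its end into the open grey returns bin. Only push them, never pick them up, and leave the little screw tub that stands among them, the tape roll and the stack of wrapped panels standing where they are.

Things in the scene. Friction and masses are not known exactly. Their poses are not given: they have to be found in the camera images.
- shelf: Low dark-wood shelf fixed on the bench, 290 (its x) x 320 (its y) mm. Origin at the centre of its footprint on the bench, z up; its smooth top is 90 mm above the bench. A metal lip 9 mm high and 5 mm thick stands along the front and the back edge (x = -140 and +140 mm inside faces); the two ends, y = -160 and y = +160 mm, are open and without a lip. It is turned up to 0.2 rad on the bench.
- bin: Grey open returns bin fixed on the bench against one end of the shelf, either its +y or its -y end, turned as the shelf is: 290 (x) x 130 (y) x 75 mm high, walls and floor 4 mm, so its rim is 15 mm below the shelf's top. Origin at the centre of its underside, 230 mm from the shelf's origin along the shelf's y; a 5 mm gap lies between them. At the other end of the shelf stands a closed cardboard parcel of the same outer size, which is not a bin.
- carton1: Small white closed carton lying flat on the shelf, loose, 44 (x) x 30 (y) x 18 mm high, about 25 g. Origin at the centre of its underside, z up. At the start its long side is within 0.45 rad of the shelf's x. The three are alike; each of the cartons and the tub lies in its own lane along the shelf's y, the lanes being 62 mm apart in the shelf's x.
- carton2: Small white closed carton lying flat on the shelf, loose, 44 (x) x 30 (y) x 18 mm high, about 25 g. Origin at the centre of its underside, z up. At the start its long side is within 0.45 rad of the shelf's x. The three are alike; each of the cartons and the tub lies in its own lane along the shelf's y, the lanes being 62 mm apart in the shelf's x.
- carton3: Small white closed carton lying flat on the shelf, loose, 44 (x) x 30 (y) x 18 mm high, about 25 g. Origin at the centre of its underside, z up. At the start its long side is within 0.45 rad of the shelf's x. The three are alike; each of the cartons and the tub lies in its own lane along the shelf's y, the lanes being 62 mm apart in the shelf's x.
- tub: Bystander: small screw tub with a black cap, standing loose on the shelf among the cartons, 34 mm in diameter, 50 mm high, about 120 g. Origin at the centre of its underside, z up.
- tape: Bystander: roll of clear tape lying on the bench beyond the shelf, 90 mm in diameter, 24 mm high, loose. Origin at the centre of its underside.
- panels: Bystander: stack of flat wrapped panels lying on the bench beyond the shelf, about 80 (x) x 158 (y) x 35 mm high, loose. Origin at the centre of its underside.

How it is judged:
At the end, for the whole second after the job is handed in: All three cartons lie at rest inside the returns bin: their origins within the bin's outline and less than 70 mm above the bench, moving at less than 0.03 m/s (x of carton1 in the frame of bin between -0.145 and 0.145 m and y of carton1 in the frame of bin between -0.065 and 0.065 m and z of each of carton1, carton2, carton3 in the frame of bin below 0.07 m and linear speed of each of carton1, carton2, carton3 below 0.03 m/s and x of carton2 in the frame of bin between -0.145 and 0.145 m and y of carton2 in the frame of bin between -0.065 and 0.065 m and x of carton3 in the frame of bin between -0.145 and 0.145 m and y of carton3 in the frame of bin between -0.065 and 0.065 m); the robot touches nothing.
It fails at once if a carton is lifted: its origin more than 25 mm above the shelf's top (z of any of carton1, carton2, carton3 in the frame of shelf above 0.115 m).
It fails at once if the screw tub is moved by more than 20 mm or tipped by more than 0.35 rad (distance of tub from where it was at the start of the episode above 0.02 m or angle between tub's own z axis and vertical above 0.35 rad).
It fails at once if the tape roll is moved by more than 20 mm or tipped by more than 0.35 rad (distance of tape from where it was at the start of the episode above 0.02 m or angle between tape's own z axis and vertical above 0.35 rad).
It fails at once if the stack of wrapped panels is moved by more than 20 mm or tipped by more than 0.35 rad (distance of panels from where it was at the start of the episode above 0.02 m or angle between panels's own z axis and vertical above 0.35 rad).
It also fails if it takes over 72 s, if anything falls off the work surface, if the arm or the gripper's body presses on something with over 40 N, if the wrist force passes 120 N, or if a joint passes its speed limit or range.

## Robot

A 6-joint arm with a two-finger parallel gripper is mounted at the origin on the work surface. World frame = base frame: x ahead of the robot, y to its left, z up, the work surface at z = 0. Lengths are in m, angles in rad, forces in N, time in s.
With the tool pointing down it reaches from about 0.375 to 0.9 m from the base axis. Payload 3.1 kg.
Tool frame: the origin (TCP) lies midway between the tips of the shut fingers; the grasp point (between the pads) lies 19 mm behind it (manip.hold_point_z is the distance from the TCP to the grasp point, in m); z points along the fingers, y is the direction in which the jaws open and shut (so a half turn about z gives the same grasp; the last joint's range is limited). The gripper opens to 85 mm and grips with 20 to 120 N. Pads are 22 mm wide; open, the fingers measure 114 mm over their backs; the gripper's body (76 mm by 85 mm) begins 54 mm behind the grasp point. The pads swing forward as they close: fully open they stand 13 mm farther back than shut.
Start: joints at [1.062, 0.527, 1.433, -0, 1.181, -0.178], TCP at [0.203, 0.591, 0.231] pointing down, gripper open.
Joint ranges: [-3.08, 3.08], [-0.75, 2.2], [0.22, 2.44], [-1.43, 4.57], [0, 2.65], [-2.85, 2.85]. Speed limits (rad/s): [2.79, 2.79, 3.14, 3.14, 3.14, 3.14].

## Interface

Orientations are given as a unit quaternion [x, y, z, w].
In Python, from station import manip gives the robot as it stands.
- The arm moves only by the tool drive_tool, never from a script. Its argument "motion" is one flat list of numbers, 7 for each row, row after row: the shift along the tool's x, y, z in mm, then the turn, a rotation vector about the tool's x, y, z in degrees, then the finger opening in mm, from 0 to 85.4. A call has 1 to 8 rows; each row is the pose to reach, as a shift and turn from the pose measured when the call began, along the tool's axes at that moment; what a row does not reach only later rows make up. A row lasts 1/8 s, in which the tool goes at most 62.5 mm and 10.7 degrees, less where a joint would pass 70% of its speed; a pose out of reach is approached as far as the arm can. A call with a gripper value outside its range is refused whole. The fingers move at their own pace and stop on an object; "force" is the grip in N (left out, the last holds). Time passes only in rows, so rows that repeat a pose let the fingers close. It gives the time, the measured TCP pose, the force and the opening at its end, in the units of the state.
- manip.sense(): the state, without advancing time (a new reading comes with each control period).
- manip.snapshot(name): name is "scene" or "side" or "wrist"; returns a dict with "color" (480x640x3 uint8, red, green, blue), "fx", "fy", "cx", "cy" (pixels), "view" (4x4, takes a point from world to camera coordinates). Camera axes: x right, y up, looking along -z (the intrinsics and any distortion apply to the point x, -y, -z); pixel columns grow to the right and rows downward; lengths in m; the calibration is good to about 2 mm. The wrist camera is an equidistant fisheye: a pixel r from the principal point sees the ray r / f radians off the axis. A picture is of the moment at which its call begins. There is no depth.
- manip.sign_off(): hands the job in, once; it reports no verdict.
The state is a dict: "t": time; "q": joint angles; "qd": joint speeds; "tau": joint torques, N m; "tcp_pos": TCP position; "tool_rot": TCP orientation; "force": force on the tool from outside, world axes, zero at the start; "ft_torque": the same for the moment, N m; "finger_gap": opening from 0.0 (shut) to 1.0 (fully open).
Only numpy, scipy, OpenCV 4.12 (cv2) and the standard library are available. Lean on these libraries where they do the work, as an engineer would, in place of code of your own. Each camera call takes 0.05 s, during which the arm holds its last target.

## Working session

There is one attempt and no reset: what is moved stays moved. The work goes in short steps, Python scripts to look and compute and a tool call to move; the robot and the scene stay as the last step left them, time stands still between calls to the robot, and variables do not carry over. Pictures are saved under pics/ and viewed, and the job is handed in when it is done.

Besides the shell and the picture viewer there is one more tool, called as name(argument=value, ...) on one line, values as JSON. drive_tool: Moves the arm, as the interface text tells. Its arguments: {"type":"object","properties":{"motion":{"type":"array","items":{"type":"number"}},"force":{"type":"number"}},"required":["motion"]}

```bash
mkdir -p pics; ls
python3 - <<'E'
from station import manip
import cv2
s=manip.sense(); print(s)
for n in ["scene","side","wrist"]:
    d=manip.snapshot(n); cv2.imwrite(f"pics/{n}0.png",d["color"][:,:,::-1]); print(n,d["fx"],d["fy"],d["cx"],d["cy"],d["view"].tolist() if hasattr(d["view"],'tolist') else d["view"],[k for k in d])
E
```

```text
pics
{'t': 0.0, 'q': array([ 1.06148990e+00,  5.28465860e-01,  1.43391165e+00, -3.24567919e-05,
        1.18137965e+00, -1.78511808e-01]), 'qd': array([ 0.00078848, -0.00044641, -0.00066374, -0.0001653 ,  0.00060139,
        0.00177212]), 'tau': array([-1.22431207e-03, -4.42360926e+01, -1.78021824e+01, -2.90339385e-04,
        8.51874298e-03, -1.22441133e-05]), 'tcp_pos': array([0.20262917, 0.59048358, 0.23033083]), 'tool_rot': array([ 1.64638043e-01,  9.86353458e-01, -1.02393729e-03, -3.50774085e-04]), 'force': array([ 0.44954574, -0.06172832, -0.50025749]), 'ft_torque': array([-0.01838629, -0.08071905, -0.00983716]), 'finger_gap': 0.9988100952489369}
scene 536.7544721827435 536.7544721827435 315.29816797862134 238.18258400866853 [[-0.08462369743202397, 0.9964114850294128, -0.0017269436624970317, 0.02915858206566977], [-0.7183090018790552, -0.05980354004172104, 0.6931491285560366, 0.39620160684553823], [0.690558475186894, 0.059897321308706765, 0.7207921359501593, -1.2377148596459981], [0.0, 0.0, 0.0, 1.0]] ['color', 'fx', 'fy', 'cx', 'cy', 'view']
side 486.3412403208413 486.3412403208413 313.1298404262269 242.0398574382667 [[-0.9501732870297654, -0.3116073000945129, -0.008462573063727748, 0.5956849994294158], [0.21793613363331024, -0.6834656695136309, 0.696691122559523, -0.19680377404270707], [-0.222877917865397, 0.660132993512741, 0.7173213119682786, -0.6628960340731572], [0.0, 0.0, 0.0, 1.0]] ['color', 'fx', 'fy', 'cx', 'cy', 'view']
wrist 371.64829954431775 371.64829954431775 318.2404558064411 236.03901360842826 [[0.32487145785315885, 0.9457572069728415, -0.0013569566300164957, -0.6235924188229377], [-0.897794850929304, 0.3079444420714815, -0.3148565169122527, 0.04020503647035117], [-0.2973599527797834, 0.10350616433921433, 0.9491383104830357, -0.38062095963559767], [0.0, 0.0, 0.0, 1.0]] ['color', 'fx', 'fy', 'cx', 'cy', 'view']
```

View pics/scene0.png

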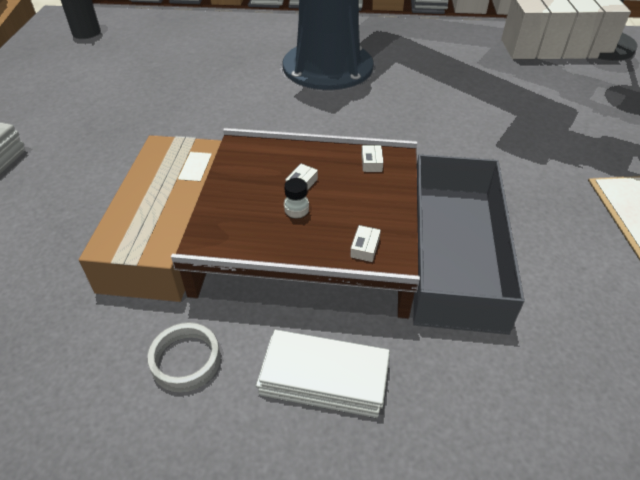

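View pics/side0.png

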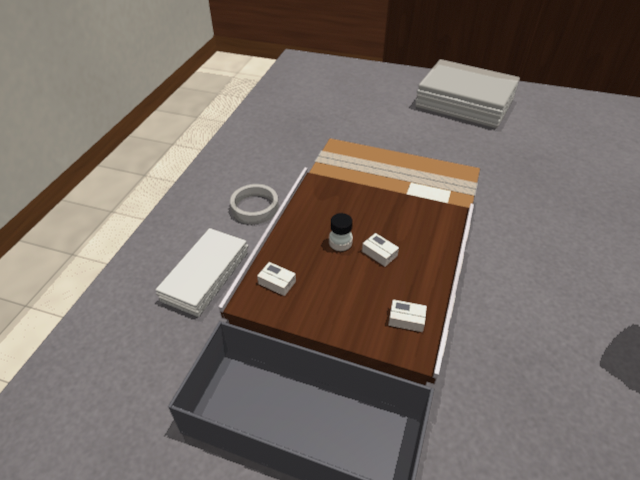

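The scene picture shows the bin at the shelf's right end (+y world), and the tub at about (296,198). The cartons are at about (372,158), (302,178) and (366,243). I'll enlarge crops to read the corners.

Run:
```python
import cv2
a=cv2.imread("pics/scene0.png")
cv2.imwrite("pics/sc_a.png",cv2.resize(a[120:300,170:430],None,fx=3,fy=3,interpolation=cv2.INTER_CUBIC))
b=cv2.imread("pics/side0.png")
cv2.imwrite("pics/sd_a.png",cv2.resize(b[160:385,220:480],None,fx=3-.4,fy=3-.4,interpolation=cv2.INTER_CUBIC))
```

```text
(no output)
```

View pics/sc_a.png

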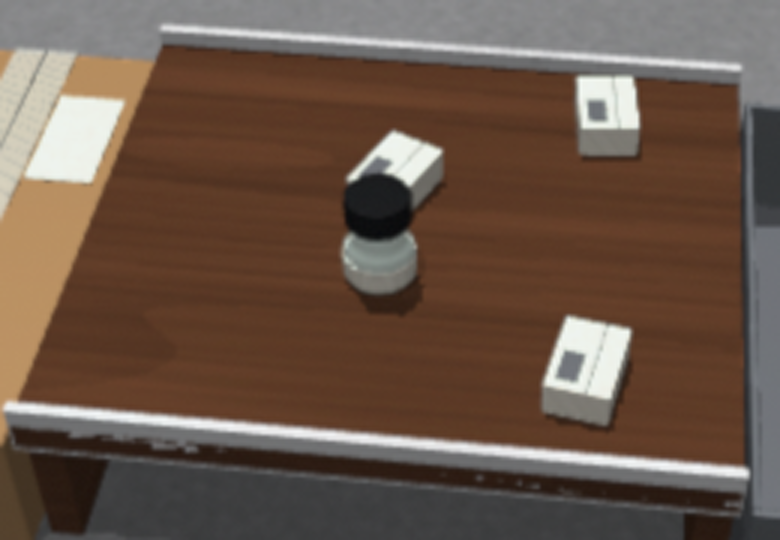

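View pics/sd_a.png

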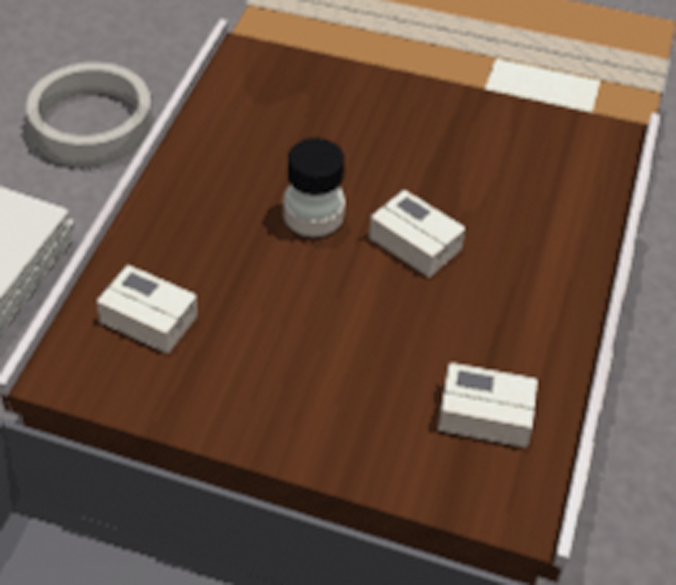

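```bash
cat > h.py <<'E'
import numpy as np
from station import manip
CAL={}
def cal(n):
    if n not in CAL: CAL[n]=manip.snapshot(n)
    return CAL[n]
def ray(d,u,v,z):
    V=np.array(d["view"]);R=V[:3,:3];t=V[:3,3]
    c=np.array([(u-d["cx"])/d["fx"],-(v-d["cy"])/d["fy"],-1.])
    o=-R.T@t;w=R.T@c
    return (o+w*(z-o[2])/w[2])[:2]
E
python3 - <<'E'
from h import *
S=cal("scene");D=cal("side")
fs=lambda p,z:ray(S,170+p[0]/3,120+p[1]/3,z)
fd=lambda p,z:ray(D,220+p[0]/2.6,160+p[1]/2.6,z)
np.set_printoptions(precision=4,suppress=True)
L=[fs(p,.099) for p in [(162,26),(740,67),(745,470),(7,407)]]
print("shelf",L,"c",np.mean(L,0)); 
for a,b in[(0,1),(3,2),(0,3),(1,2)]: e=L[b]-L[a];print(np.hypot(*e),np.arctan2(-e[0],e[1]))
q={'A':[[(577,76),(633,76),(638,128),(580,130)],[(446,364),(537,377),(531,418),(441,403)]],
'B':[[(393,132),(443,152),(348,178)],[(404,190),(464,233),(433,258),(370,222)]],
'C':[[(568,317),(630,327),(608,402),(544,388)],[(127,266),(196,300),(168,335),(98,305)]]}
for k,(a,b) in q.items():
    a=np.array([fs(p,.108) for p in a]);b=np.array([fd(p,.108) for p in b])
    ca=a.mean(0) if len(a)==4 else (a[1]+a[2])/2
    print(k,ca,b.mean(0))
    for x in(a,b): e=np.roll(x,-1,0)-x; print(np.hypot(e[:,0],e[:,1]),np.arctan2(e[:,1],e[:,0]))
print("tub",fs((377,198),.14),fd((316,158),.14),fs((379,270),.09),fd((314,216),.09))
E
```

```text
shelf [array([ 0.405 , -0.1476]), array([0.4171, 0.1709]), array([0.7009, 0.16  ]), array([ 0.6918, -0.1569])] c [0.5537 0.0066]
0.3186537860571423 -0.037793024594827536
0.3170921345934314 -0.028723514741448287
0.2869489352255953 -1.6034248366804245
0.2840692927804312 -1.60891584684728
A [0.4658 0.0992] [0.4657 0.0984]
[0.0295 0.0439 0.0296 0.0456] [ 1.6532  0.0577 -1.4332 -3.0842]
[0.0451 0.0255 0.0435 0.0244] [-3.0114  1.6143  0.1063 -1.4656]
B [ 0.5254 -0.0043] [ 0.5238 -0.0011]
[0.0299 0.0508 0.042 ] [ 1.09   -1.0806  2.6905]
[0.0454 0.0265 0.0422 0.0329] [ 2.6126  1.0868 -0.3859 -1.954 ]
C [0.65   0.0928] [0.6472 0.0962]
[0.028  0.047  0.0281 0.0452] [ 1.4259 -0.199  -1.7806  2.9393]
[0.045  0.0272 0.0428 0.0305] [ 2.8888  1.3551 -0.1789 -1.7127]
tub [ 0.5882 -0.0059] [ 0.5841 -0.0035] [ 0.5827 -0.007 ] [ 0.5847 -0.0075]
```

```bash
cat >> h.py <<'E'
from scipy.spatial.transform import Rotation as Ro
C0=np.array([.5535,.0068]);PSI=-.034
X=np.array([np.cos(PSI),np.sin(PSI)]);Y=np.array([-X[1],X[0]])
def toworld(x,y): return C0+X*x+Y*y
def plan(pts):
    s=manip.sense();R=Ro.from_quat(s["tool_rot"]);p=s["tcp_pos"]
    g=Ro.from_matrix(np.c_[[-Y[0],-Y[1],0],[-X[0],-X[1],0],[0,0,-1]])
    opts=[Ro.from_matrix(np.c_[[k*Y[0],k*Y[1],0],[k*X[0],k*X[1],0],[0,0,-1]]) for k in(1,-1)]
    rv=[np.degrees((R.inv()*o).as_rotvec()).round(2) for o in opts]
    d=p[:2]-C0
    print("t",s["t"],"q",np.round(s["q"],2),"shelf xy",np.round([d@X,d@Y],4),"z",p[2].round(4),"F",np.round(s["force"],2),"rv",rv)
    for x,y,z in pts:
        w=np.r_[toworld(x,y),z]; print((x,y,z),"->",np.round(R.inv().apply(w-p)*1000,1))
E
python3 -c "
from h import *
plan([(-.09,.045,.2),(-.09,.045,.096)])"
```

```text
t 0.25 q [ 1.06  0.53  1.43  0.    1.18 -0.18] shelf xy [-0.3703  0.5718] z 0.2308 F [-0.47  0.29  0.45] rv [array([-6.000e-02,  3.000e-02,  7.299e+01]), array([-3.0000e-02, -6.0000e-02, -1.0701e+02])]
(-0.09, 0.045, 0.2) -> [-422.2 -421.7   31.2]
(-0.09, 0.045, 0.096) -> [-422.2 -421.6  135.2]
```

drive_tool(motion=[-30,-30,4,0,0,9,40,-60,-60,8,0,0,18,10,-90,-90,10,0,0,27,10,-120,-120,15,0,0,36,10,-150,-150,20,0,0,45,10,-180,-180,20,0,0,55,10,-210,-210,25,0,0,64,10,-240,-240,25,0,0,73,10])

```text
t: 1.25
tcp_pos: [0.3522, 0.2846, 0.2059]
tool_rot: [0.721, 0.693, -0.001, 0.0]
force: [0.4, -1.0, 0.9]
finger_gap: 0.116
```

```bash
python3 -c "
from h import *
plan([(-.09,.045,.2),(-.09,.045,.096)])"
```

```text
t 1.25 q [ 0.43  0.34  1.88 -0.    0.93  0.47] shelf xy [-0.2106  0.2708] z 0.2059 F [ 0.37 -0.96  0.88] rv [array([-0.03,  0.06, -0.29]), array([9.0000e-02, 5.0000e-02, 1.7971e+02])]
(-0.09, 0.045, 0.2) -> [-225.2  121.8    6.1]
(-0.09, 0.045, 0.096) -> [-225.1  121.8  110.1]
```

drive_tool(motion=[-45,24,2,0,0,0,10,-90,48,4,0,0,0,10,-135,72,6,0,0,0,10,-180,98,6,0,0,0,10,-225,122,6,0,0,0,10,-225,122,40,0,0,0,10,-225,122,80,0,0,0,10,-225,122,80,0,0,0,10])

```text
t: 2.25
tcp_pos: [0.4632, 0.0549, 0.1241]
tool_rot: [0.721, 0.693, -0.003, -0.002]
force: [0.3, -0.5, 0.6]
finger_gap: 0.115
```

```bash
python3 -c "
from h import *
import cv2
plan([(-.09,.045,.096),(-.09,.2,.096)])
a=manip.snapshot('side')['color'][160:385,220:480,::-1]
b=manip.snapshot('scene')['color'][120:300,220:480,::-1]
cv2.imwrite('pics/p1.png',cv2.resize(__import__('numpy').vstack([a,b]),None,fx=1.45,fy=1.45))"
```

```text
t 2.25 q [-0.12  0.5   1.92 -0.    0.73 -0.08] shelf xy [-0.0919  0.045 ] z 0.1241 F [ 0.28 -0.55  0.55] rv [array([-0.42,  0.03, -0.33]), array([4.0000e-02, 6.5000e-01, 1.7967e+02])]
(-0.09, 0.045, 0.096) -> [ 0.1  2.1 28.1]
(-0.09, 0.2, 0.096) -> [155.1   1.2  28. ]
```

View pics/p1.png

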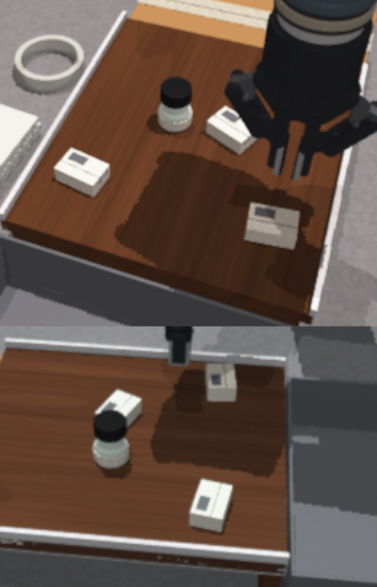

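drive_tool(motion=[0,2,14,0,0,0,10,0,2,26,0,0,0,10,0,2,27,0,0,0,10,12,2,27,0,0,0,10,25,2,27,0,0,0,10,40,2,27,0,0,0,10,55,2,27,0,0,0,10,70,1,27,0,0,0,10])

```text
t: 3.35
tcp_pos: [0.4694, 0.1261, 0.0995]
tool_rot: [0.721, 0.693, -0.0, 0.0]
force: [0.5, 1.2, -0.9]
finger_gap: 0.118
```

```bash
cat > pic.py <<'E'
from h import *
import cv2,sys
a=manip.snapshot('side')['color'][120:,170:,::-1]
b=manip.snapshot('scene')['color'][100:340,170:530,::-1]
h=560
r=lambda i,w:cv2.resize(i,(w,int(i.shape[0]*w/i.shape[1])),interpolation=cv2.INTER_CUBIC)
A=r(a,400);B=r(b,400);H=max(len(A),len(B))
f=lambda i:cv2.copyMakeBorder(i,0,H-len(i),0,0,cv2.BORDER_CONSTANT)
cv2.imwrite(f'pics/{sys.argv[1]}.png',np.hstack([f(A),f(B)]))
E
python3 -c "
from h import *
plan([(-.09,.2,.096)])"; python3 pic.py p2
```

```text
t 3.35 q [ 0.03  0.56  1.89 -0.    0.69  0.07] shelf xy [-0.0881  0.1164] z 0.0995 F [ 0.45  1.22 -0.86] rv [array([-0.  ,  0.06, -0.25]), array([9.0000e-02, 1.0000e-02, 1.7975e+02])]
(-0.09, 0.2, 0.096) -> [83.6 -2.2  3.5]
```

View pics/p2.png

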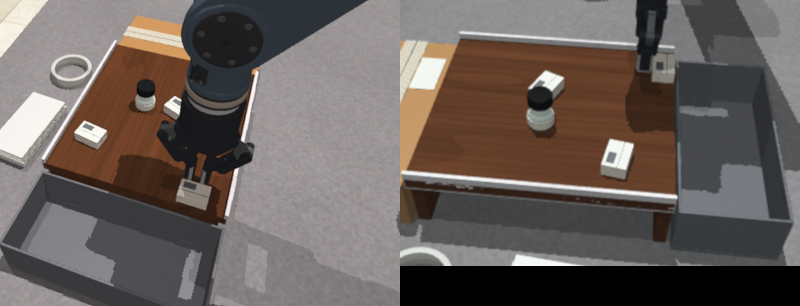

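The fingers are behind carton A, which sits square at the shelf end, so I'll push it off.

drive_tool(motion=[15,-1,2,0,0,0,10,32,-2,2,0,0,0,10,50,-2,2,0,0,0,10,68,-2,2,0,0,0,10,85,-2,2,0,0,0,10,85,-2,2,0,0,0,10,85,-2,-30,0,0,0,10,80,-2,-80,0,0,0,10])

```text
t: 4.45
tcp_pos: [0.4686, 0.2061, 0.1788]
tool_rot: [0.72, 0.694, -0.003, -0.001]
force: [0.8, 0.2, -0.3]
finger_gap: 0.118
```

```bash
python3 -c "
from h import *
plan([(.093,.04,.2),(.093,.04,.13)])"; python3 pic.py p3
```

```text
t 4.45 q [ 0.2   0.45  1.76 -0.    0.93  0.23] shelf xy [-0.0916  0.1963] z 0.1788 F [ 0.8   0.24 -0.29] rv [array([-0.29,  0.12, -0.14]), array([  0.2 ,   0.46, 179.86])]
(0.093, 0.04, 0.2) -> [-155.9  184.9  -21.8]
(0.093, 0.04, 0.13) -> [-155.7  185.2   48.2]
```

View pics/p3.png

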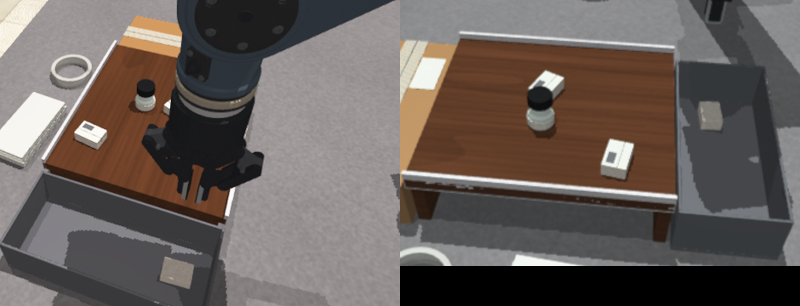

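Carton A is in the bin. Carton C is next.

drive_tool(motion=[-25,30,-15,0,0,0,10,-50,60,-22,0,0,0,10,-75,90,-22,0,0,0,10,-100,120,-22,0,0,0,10,-125,150,-22,0,0,0,10,-148,184,-10,0,0,0,10,-148,185,20,0,0,0,10,-148,185,48,0,0,0,10])

```text
t: 5.55
tcp_pos: [0.6529, 0.0508, 0.1355]
tool_rot: [0.721, 0.693, 0.003, 0.003]
force: [0.4, 0.0, 0.1]
finger_gap: 0.116
```

```bash
python3 -c "
from h import *
plan([(.093,.048,.097),(.093,.2,.097)])"; python3 pic.py p4
```

```text
t 5.55 q [-0.09  0.68  1.44  0.    1.02 -0.06] shelf xy [0.0978 0.0474] z 0.1355 F [0.43 0.   0.09] rv [array([ 0.46, -0.06, -0.27]), array([-9.0000e-02, -7.3000e-01,  1.7973e+02])]
(0.093, 0.048, 0.097) -> [ 0.6 -5.1 38.5]
(0.093, 0.2, 0.097) -> [152.6  -5.8  38.7]
```

View pics/p4.png

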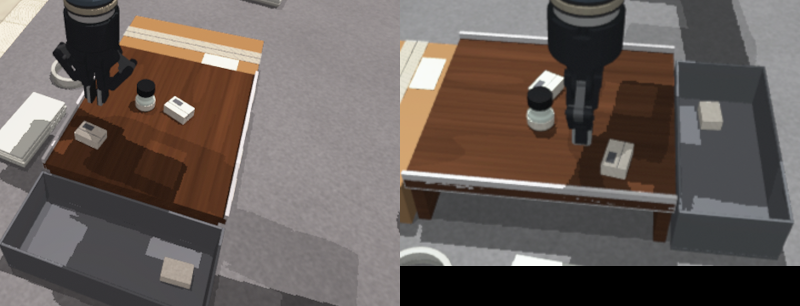

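drive_tool(motion=[0,-5,20,0,0,0,10,0,-5,38,0,0,0,10,0,-5,39,0,0,0,10,12,-5,39,0,0,0,10,25,-5,39,0,0,0,10,40,-5,39,0,0,0,10,55,-5,39,0,0,0,10,70,-5,39,0,0,0,10])

```text
t: 6.65
tcp_pos: [0.6475, 0.1231, 0.0942]
tool_rot: [0.72, 0.694, 0.001, -0.0]
force: [-0.8, -0.7, -0.3]
finger_gap: 0.117
```

```bash
python3 -c "
from h import *
plan([(.093,.2,.097)])"; python3 pic.py p5
```

```text
t 6.65 q [0.02 0.74 1.45 0.   0.96 0.05] shelf xy [0.0899 0.1194] z 0.0942 F [-0.8  -0.71 -0.31] rv [array([ 0.01, -0.08, -0.2 ]), array([-1.300e-01, -1.000e-02,  1.798e+02])]
(0.093, 0.2, 0.097) -> [80.6  2.8 -2.7]
```

View pics/p5.png

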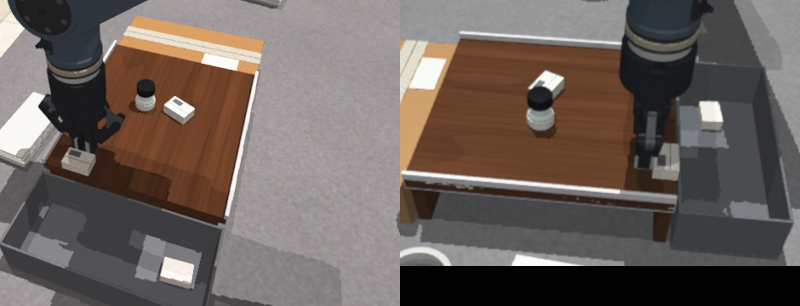

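Carton C is squared up at the end, so I'll push it over.

drive_tool(motion=[15,1,-2,0,0,0,10,32,2,-2,0,0,0,10,50,2,-2,0,0,0,10,68,2,-2,0,0,0,10,82,2,-2,0,0,0,10,82,2,-2,0,0,0,10,82,2,-40,0,0,0,10,75,0,-95,0,0,0,10])

```text
t: 7.75
tcp_pos: [0.6486, 0.1982, 0.1879]
tool_rot: [0.72, 0.694, -0.001, -0.002]
force: [0.0, -0.2, -0.3]
finger_gap: 0.123
```

```bash
python3 -c "
from h import *
plan([(-.04,-.07,.22),(-.04,-.07,.15)])"; python3 pic.py p6
```

```text
t 7.75 q [0.13 0.65 1.33 0.   1.17 0.17] shelf xy [0.0885 0.1945] z 0.1879 F [ 0.   -0.24 -0.34] rv [array([-0.29, -0.04, -0.1 ]), array([-7.000e-02,  4.600e-01,  1.799e+02])]
(-0.04, -0.07, 0.22) -> [-264.7 -128.2  -31.7]
(-0.04, -0.07, 0.15) -> [-264.7 -127.9   38.3]
```

View pics/p6.png

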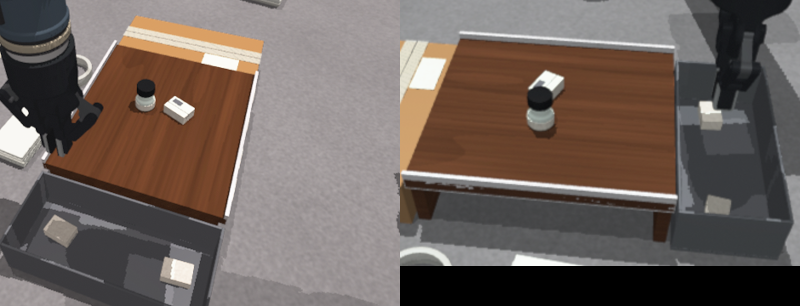

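Carton C is in the bin too. Carton B is last, and it lies next to the tub.

drive_tool(motion=[-30,-20,-20,0,0,0,10,-68,-45,-32,0,0,0,10,-105,-65,-32,0,0,0,10,-145,-85,-32,0,0,0,10,-185,-105,-32,0,0,0,10,-225,-122,-32,0,0,0,10,-262,-122,-32,0,0,0,10,-262,-122,0,0,0,0,10])

```text
t: 8.85
tcp_pos: [0.5247, -0.063, 0.1955]
tool_rot: [0.721, 0.692, 0.007, 0.007]
force: [0.4, -0.3, -0.7]
finger_gap: 0.118
```

```bash
python3 -c "
from h import *
plan([(-.033,-.066,.097)])"
```

```text
t 8.85 q [-0.33  0.44  1.73  0.01  0.96 -0.3 ] shelf xy [-0.0264 -0.0707] z 0.1955 F [ 0.44 -0.26 -0.72] rv [array([ 1.17, -0.03, -0.4 ]), array([-5.0000e-02, -1.8300e+00,  1.7959e+02])]
(-0.033, -0.066, 0.097) -> [ 4.6 -8.7 98.4]
```

drive_tool(motion=[2,-8,10,1,0,0,10,3,-8,45,1,0,0,10,3,-8,80,1,0,0,10,3,-8,92,1,0,0,10,3,-8,98,1,0,0,10,3,-8,98,1,0,0,10])

```text
t: 9.6
tcp_pos: [0.5193, -0.0597, 0.0979]
tool_rot: [0.721, 0.693, 0.001, 0.001]
force: [0.8, 0.3, 0.4]
finger_gap: 0.115
```

```bash
python3 -c "
from h import *
import cv2
plan([(-.033,-.01,.097)])
a=manip.snapshot('side')['color'][110:350,230:470,::-1]
b=manip.snapshot('scene')['color'][80:320,200:440,::-1]
cv2.imwrite('pics/p7.png',cv2.resize(np.hstack([a,b]),None,fx=1.65,fy=1.65,interpolation=cv2.INTER_CUBIC))"
```

```text
t 9.6 q [-0.33  0.6   1.81  0.    0.74 -0.29] shelf xy [-0.0319 -0.0676] z 0.0979 F [0.83 0.33 0.42] rv [array([ 0.22, -0.02, -0.39]), array([-3.0000e-02, -3.4000e-01,  1.7961e+02])]
(-0.033, -0.01, 0.097) -> [57.6 -1.5  0.9]
```

View pics/p7.png

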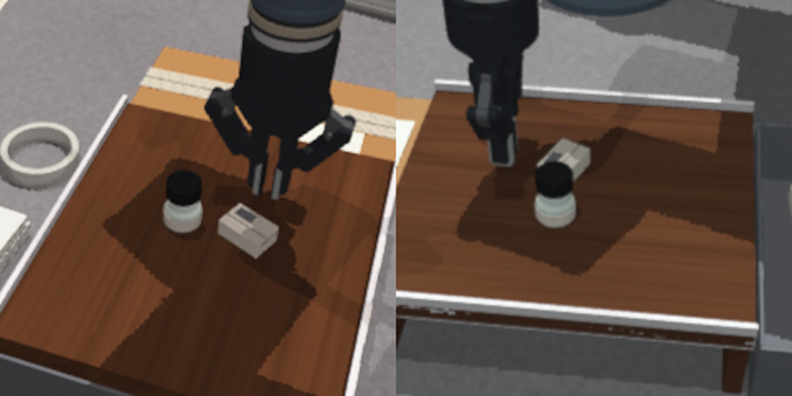

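Run:
```python
from h import *
d=cal("side")
for p in [(208,100),(213,120),(240,158),(250,195),(346,150),(355,125)]:
    u,v=230+p[0]/1.65,110+p[1]/1.65
    V=d["view"];R=V[:3,:3];o=-R.T@V[:3,3];w=R.T@np.array([(u-d["cx"])/d["fx"],-(v-d["cy"])/d["fy"],-1])
    n=np.r_[Y,0]
    for yy in(-.068-.012,-.068+.012):
        q=o+w*((np.r_[toworld(0,yy),0]-o)@n)/(w@n); print(p,yy,"x",((q[:2]-C0)@X).round(4),"z",q[2].round(4))
```

```text
(208, 100) -0.08 x 0.0326 z 0.1778
(208, 100) -0.05600000000000001 x 0.0265 z 0.1967
(213, 120) -0.08 x 0.0266 z 0.1567
(213, 120) -0.05600000000000001 x 0.0208 z 0.1765
(240, 158) -0.08 x -0.0018 z 0.1192
(240, 158) -0.05600000000000001 x -0.0064 z 0.1406
(250, 195) -0.08 x -0.0156 z 0.0755
(250, 195) -0.05600000000000001 x -0.0196 z 0.0988
(346, 150) -0.08 x -0.0939 z 0.1558
(346, 150) -0.05600000000000001 x -0.0945 z 0.1756
(355, 125) -0.08 x -0.0964 z 0.1844
(355, 125) -0.05600000000000001 x -0.0969 z 0.203
```

The knuckle stays about 20 mm above the cap where the two overlap, so this side is clear. I'll push B gently past the tub and then look.

drive_tool(motion=[12,-1,1,0,0,0,10,22,-2,1,0,0,0,10,30,-2,1,0,0,0,10,38,-2,1,0,0,0,10,46,-2,1,0,0,0,10,54,-2,1,0,0,0,10])

```text
t: 10.5
tcp_pos: [0.5199, -0.0053, 0.0974]
tool_rot: [0.721, 0.692, 0.002, 0.002]
force: [-0.5, 0.0, 0.9]
finger_gap: 0.119
```

```bash
python3 -c "
from h import *
plan([(-.033,.2,.097)])";python3 pic.py p8
```

```text
t 10.5 q [-0.23  0.59  1.81  0.    0.73 -0.19] shelf xy [-0.0332 -0.0132] z 0.0974 F [-0.48  0.01  0.89] rv [array([ 0.29,  0.  , -0.4 ]), array([  0.  ,  -0.45, 179.6 ])]
(-0.033, 0.2, 0.097) -> [213.2  -1.3   0.4]
```

View pics/p8.png

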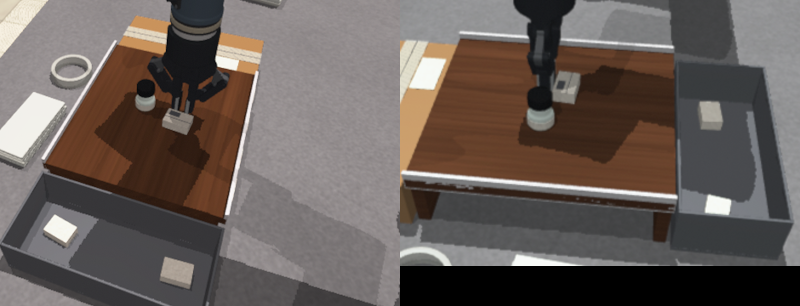

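B is squared up against the fingers, and the tub at (540,108) hasn't moved. I'll keep pushing.

drive_tool(motion=[12,-1,0,0,0,0,10,28,-1,0,0,0,0,10,44,-1,0,0,0,0,10,60,-1,0,0,0,0,10,76,-1,0,0,0,0,10,92,-1,0,0,0,0,10,108,-1,0,0,0,0,10,122,-1,0,0,0,0,10])

```text
t: 11.6
tcp_pos: [0.5235, 0.1182, 0.0974]
tool_rot: [0.721, 0.693, 0.002, 0.002]
force: [-0.1, -0.1, -0.3]
finger_gap: 0.115
```

```bash
python3 -c "
from h import *
plan([(-.033,.2,.097)])";python3 pic.py p9
```

```text
t 11.6 q [ 0.01  0.61  1.77 -0.    0.76  0.05] shelf xy [-0.0337  0.1103] z 0.0974 F [-0.09 -0.11 -0.28] rv [array([ 0.26, -0.01, -0.32]), array([-2.0000e-02, -4.1000e-01,  1.7968e+02])]
(-0.033, 0.2, 0.097) -> [89.7  0.2  0.4]
```

View pics/p9.png

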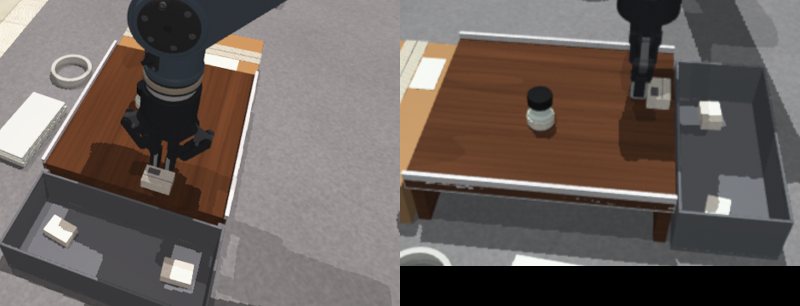

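drive_tool(motion=[15,1,0,0,0,0,10,32,2,0,0,0,0,10,50,2,0,0,0,0,10,70,2,0,0,0,0,10,88,2,0,0,0,0,10,88,2,0,0,0,0,10,88,2,-40,0,0,0,10,85,0,-95,0,0,0,10])

```text
t: 12.7
tcp_pos: [0.5251, 0.2029, 0.1918]
tool_rot: [0.72, 0.693, -0.0, 0.0]
force: [1.0, -0.3, 0.1]
finger_gap: 0.12
```

drive_tool(motion=[0,0,-40,0,0,0,10,-40,-30,-60,0,0,0,10,-80,-60,-60,0,0,0,10,-110,-80,-60,0,0,0,10,-110,-80,-60,0,0,0,10,-110,-80,-60,0,0,0,10,-110,-80,-60,0,0,0,10])

```text
t: 13.58
tcp_pos: [0.4418, 0.0965, 0.2519]
tool_rot: [0.72, 0.694, 0.0, 0.001]
force: [-0.4, -0.4, -0.0]
finger_gap: 0.115
```

```bash
python3 -c "
from h import *
plan([])";python3 pic.py p10
```

```text
t 13.575 q [-0.03  0.27  1.82 -0.    1.05  0.01] shelf xy [-0.1147  0.0859] z 0.2519 F [-0.4  -0.39 -0.02] rv [array([ 0.05,  0.04, -0.2 ]), array([ 6.000e-02, -8.000e-02,  1.798e+02])]
```

View pics/p10.png

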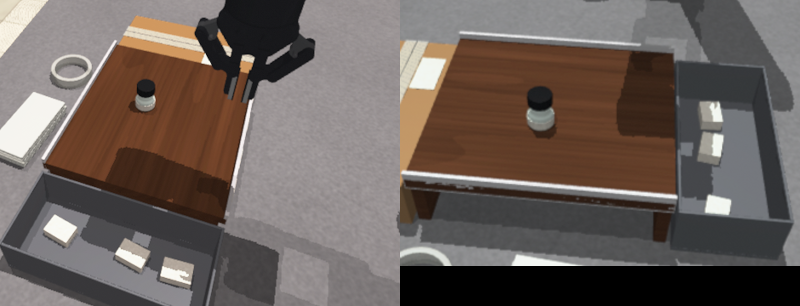

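All three cartons are in the bin, and the tub, tape and panels haven't moved. One check that nothing is still moving, then I'll hand in.

Run:
```python
from h import *
import cv2,time
f=lambda:manip.snapshot('side')['color'].astype(int)[250:,160:450]
a=f();
for _ in range(6): b=f()
print("max diff bin",abs(a-b).max(), (abs(a-b).max(2)>25).sum())
s0=cv2.imread("pics/side0.png")[:,:,::-1].astype(int)
n=manip.snapshot('side')['color'].astype(int)
print("tub/tape/panels diff px",[(abs(s0-n)[r].max(2)>40).sum() for r in [np.s_[210:255,325:357],np.s_[180:225,225:282],np.s_[225:315,155:250]]])
c=n[240:480,160:460,::-1].astype(np.uint8); cv2.imwrite("pics/bin.png",cv2.resize(c,None,fx=2.4,fy=2.4))
```

```text
max diff bin 88 142
tub/tape/panels diff px [np.int64(0), np.int64(0), np.int64(0)]
```

View pics/bin.png

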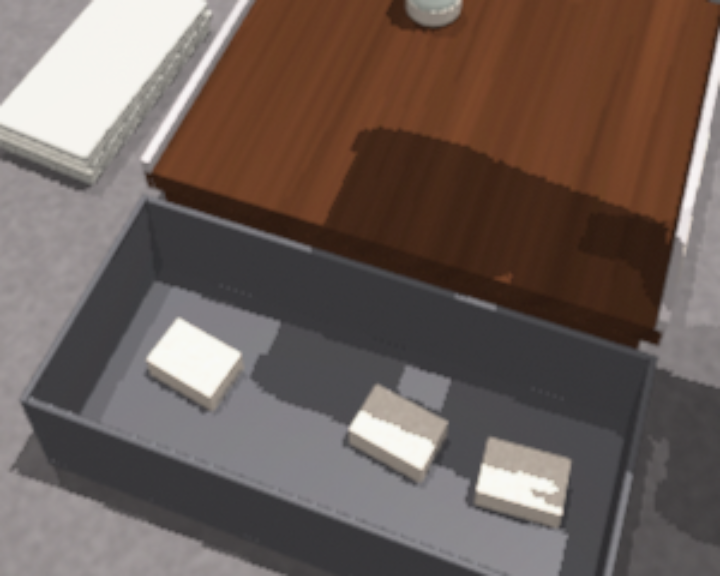

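```bash
python3 -c "
from station import manip
print(manip.sign_off())"
```

```text
the job is handed in; nothing more can be done
None
```

All three cartons are in the grey returns bin. I swept each one along its own lane with the nearly closed fingertips, pushing only, and handed the job in at about 14 s of the 72 s allowed.

- **Cartons:** the last enlarged picture shows all three lying on the bin floor, away from the walls.
- **Tub, tape and panels:** their regions of the side picture show no changed pixels against the first picture.
- **Robot:** it was holding clear of everything, with the fingertips about 0.25 m above the bench. The force readings I saw stayed at or below about 1.5 N.
- **Stillness check not clean:** comparing bin pictures taken about 0.3 s apart, 142 pixels differed. I put this down to the edges of the arm's shadow as it settled, because the cartons themselves look at rest, but I did not confirm it separately.

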